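# Rock a dry-fitted rail out of its mortise

### The arm

A 7-joint arm with a two-finger parallel gripper is mounted at the origin on the work surface. World frame = base frame: x ahead of the robot, y to its left, z up, the work surface at z = 0. Lengths are in mm, angles in rad, forces in N, time in s.
With the tool pointing down it reaches from about 400 to 875 mm from the base axis. Payload 4.4 kg.
Tool frame: the origin (TCP) lies at the very end of the fingers, on their centre line; the grasp point (between the pads) lies 19 mm behind it; z points along the fingers, y is the line along which they close (so a half turn about z gives the same grasp; the last joint's range is limited). The gripper opens to 85 mm and grips with 20 to 120 N. Pads are 22 mm wide; open, the fingers measure 114 mm over their backs; the gripper's body (76 mm by 85 mm) begins 54 mm behind the grasp point. The pads swing forward as they close: fully open they stand 13 mm farther back than shut.
Start: joints at [-1.354, 0.628, 0.038, 1.517, -0.027, 0.996, -0.02], TCP at [181.355, 624.202, 231.313] pointing down, gripper open.
Joint ranges: [-3.06, 3.06], [-0.37, 2.12], [-1.25, 1.32], [0.18, 2.47], [-1.1, 4.24], [0.23, 1.98], [-2.94, 2.94]. Speed limits (rad/s): [2.57, 2.57, 3.14, 3.14, 3.14, 3.14, 3.14].

### API

Orientations are given as [roll, pitch, yaw] about the fixed x, y, z axes, in that order (R = Rz(yaw) Ry(pitch) Rx(roll)).
In Python, from cell import read_state, get_image, camera_info, finish_job gives the robot as it stands.
- The arm moves only by the tool play_rows, never from a script. Its argument "deltas" is one flat list of numbers, 7 for each row, row after row: the shift along the tool's x, y, z in mm, then the turn, a rotation vector about the tool's x, y, z in rad, then the opening, from 0 (shut) to 1 (fully open). In form: [dx, dy, dz, ax, ay, az, grip, dx, dy, dz, ax, ay, az, grip, ...]. A call has 1 to 10 rows; each row is the pose to reach, as a shift and turn from the pose commanded when the call began, along the tool's axes at that moment; what a row does not reach only later rows make up. A row lasts 1/8 s, in which the tool goes at most 62.5 mm and 10.7 degrees, less where a joint would pass 70% of its speed; a pose out of reach is approached as far as the arm can. A call with a gripper value outside its range is refused whole. The fingers move at their own pace and stop on an object; the grip force is fixed at half the most. Time passes only in rows, so rows that repeat a pose let the fingers close. It gives the time, the measured TCP pose, the force, the opening and the grip force at its end, in the units of the state.
- read_state(): the state, without advancing time (a new reading comes with each control period).
- get_image(name): name is "scene" or "top"; returns the picture (420x560x3 uint8, red, green, blue); there is no depth.
- camera_info(name): a dict with "fx", "fy", "cx", "cy" (pixels), "T" (4x4, takes a point from camera to world coordinates). Camera axes: x right, y down, z forward; pixel columns grow to the right and rows downward; lengths in mm; the calibration is good to about 2 mm. A picture is of the moment at which its call begins. camera_info takes no time and is no camera call.
- finish_job(): hands the job in; it is judged then, once.
The state is a dict: "clock": time; "qpos": joint angles; "qd": joint speeds; "tau": joint torques, N m; "eef_pos": TCP position; "tool_rot": TCP orientation; "force": force on the tool from outside, world axes, zero at the start; "torque": the same for the moment, N m; "width": finger opening in mm; "gripper_force": force on a finger pad.
Only numpy, scipy, OpenCV 4.12 (cv2) and the standard library are available. Lean on these libraries where they do the work, as an engineer would, in place of code of your own. Each camera call takes 0.05 s, during which the arm holds its last target. There are 200 camera calls.

### The job

The joint between the table leg in the vise and its wide rail has been dry-fitted and is tight: take hold of the wide rail, rock it to and fro along the leg while easing it up until its tenon is out, and finish holding it upright just clear above its own mortise, about a finger's width of daylight under the tenon, ready for glue. Do not yank it straight out: the leg must stay down in the vise, the narrow rail seated, and everything else on the bench where it is. Your program finishes still holding the rail.

Things in the scene. Friction and masses are not known exactly. Their poses are not given: they have to be found in the camera images.
- vise: Twin-screw wooden bench vise, fixed. Origin on the bench under the middle of the jaw gap; x across the jaws away from the handwheels, y along jaws and leg, z up. Jaws 460 long, 38 thick, at x = +-(22..60) mm, 94 high; handwheels (96 diameter) in front to x = -115; base plate behind, 18 high, to x = 160, with two steel holdfasts 130 high at x = 110..195, y = +-150.
- leg (a joint): How far the leg has slid up in the vise, m (0 = resting on the vise screws, as at the start). The padded jaws grip it only lightly: it is dragged up when the net upward pull on it exceeds about 35 N, and then stays up.
- mortise_a (a point): Centre of the mouth of the mortise at vise y = +75 mm, in the upper face of the oak leg (44 wide, 430 long, 44 high; upper face 106 above the bench, 12 above the jaws). Axes as the vise's. Each mortise is 40 long (y), 10 wide (x), 24 deep. Either rail may stand in either mortise.
- mortise_b (a point): The same for the mortise at vise y = -75 mm.
- apron: The wide rail, to be taken out: oak, 66 wide (its y, along the leg), 20 thick (its x), upright in a mortise, about 0.12 kg. Origin at the centre of the lower end of its lower tenon; z up the rail (x and y as the vise's). Lower tenon 36 wide, 10 thick, z = 0..22 mm; board with shoulders z = 22..127; like tenon on top z = 127..149. The shoulders rest on the leg at first: top 233 above the bench.
- apron_tip (a point): Centre of the lower end of the apron's lower tenon (its origin); it must rise 22 mm to be out. The cheeks squeeze the tenon in x: a straight pull needs 50 to 75 N. In y it has 2 mm of play at each end, so it rocks along y only, 0.1 rad each way (more as it rises). While it swings, a light pull moves it: 1 to 2 mm up per swing from side to side keeps the pull well below the leg's limit.
- apron_shoulder (a point): Point on the apron's axis at z = 127 mm, where the board ends and the upper tenon begins; a good height to grip is 10 to 20 mm below it, across the 20 mm thickness.
- stretcher: The narrow rail, to be left seated: oak, 44 wide, 20 thick, otherwise like the wide one but longer (board z = 22..152 mm, top tenon to 174 mm). Origin at the centre of the lower end of its lower tenon. It stands in the other mortise, 150 mm away.
- stretcher_tip (a point): Point at the centre of the lower end of the stretcher's lower tenon.
- gauge: Bystander: wooden marking gauge, 200 long beam, 48 mm stock, lying before the vise. Origin under its middle.
- pencil: Bystander: flat red carpenter's pencil, 180 long, on the vise's base plate behind the jaws.
- square: Bystander: try square lying on the bench, 160 x 100 mm, 22 high. Origin under the stock.
- glue_bottle: Bystander: white glue bottle, 80 diameter, 235 high. Origin under its centre.
- squeeze_bottle: Bystander: small yellow squeeze bottle, 54 diameter, 125 high.
- mallet: Bystander: wooden mallet lying down, head 85 x 140 x 65 high at its origin, handle to its -x, 325 overall.
- offcuts: Bystander: two glued offcuts, 160 x 62 x 40 mm.
- tape_measure: Bystander: tape measure, 75 x 40 x 66 mm.
Things that resemble listed ones, but are neither listed nor needed, are in the scene too. Leave any red look-alike of the apron alone. What is shaped like the stretcher but grey is not meant.

How it is judged:
By the outcome, as a careful person would: the job done as asked, in the order asked, and still so for the second after the job is handed in, while the arm keeps its last pose, push and grip.
It also fails if it takes over 64 s, if anything falls off the work surface, if the arm or the gripper's body presses on something with over 40 N, if the wrist force passes 120 N, or if a joint passes its speed limit or range.

## Working session

There is one attempt and no reset: what is moved stays moved. The work goes in short steps, Python scripts to look and compute and a tool call to move; the robot and the scene stay as the last step left them, time stands still between calls to the robot, and variables do not carry over. Pictures are saved under pics/ and viewed, at most 10 in all, crops included, and the job is handed in when it is done.

Besides the shell and the picture viewer there is one more tool, called as name(argument=value, ...) on one line, values as JSON. play_rows: Moves the arm, as the interface text tells. Its arguments: {"type":"object","properties":{"deltas":{"type":"array"}},"required":["deltas"]}

```bash
mkdir -p pics
cat > h.py <<'E'
import numpy as np,cv2
from cell import *
def ray(n,u,v):
    c=camera_info(n);T=np.array(c["T"]);d=T[:3,:3]@np.array([(u-c["cx"])/c["fx"],(v-c["cy"])/c["fy"],1]);return T[:3,3],d
def onz(n,u,v,z):
    o,d=ray(n,u,v);return o+d*(z-o[2])/d[2]
def proj(n,p):
    c=camera_info(n);T=np.array(c["T"]);q=T[:3,:3].T@(np.array(p)-T[:3,3]);return np.array([c["fx"]*q[0]/q[2]+c["cx"],c["fy"]*q[1]/q[2]+c["cy"]])
def tri(a,b):
    A=[];B=[]
    for n,u,v in (a,b):
        o,d=ray(n,u,v);d=d/np.linalg.norm(d);P=np.eye(3)-np.outer(d,d);A.append(P);B.append(P@o)
    return np.linalg.lstsq(np.vstack(A),np.hstack(B),rcond=None)[0]
E
python3 - <<'E'
from h import *
for n in("scene","top"):
    i=get_image(n)[:,:,::-1];cv2.imwrite(f"pics/{n}0.png",i);cv2.imwrite(f"pics/{n}0b.png",cv2.resize(i,(784,588),interpolation=cv2.INTER_CUBIC))
    c=camera_info(n);print(n,c["fx"],np.round(c["T"],2).tolist())
s=read_state();print(s)
E
```

```text
scene 443.6768658389101 [[0.36, 0.67, -0.64, 1514.65], [0.93, -0.25, 0.26, -404.1], [0.02, -0.7, -0.72, 1258.12], [0.0, 0.0, 0.0, 1.0]]
top 422.3249602167852 [[-0.01, -0.99, 0.15, 336.41], [-1.0, 0.01, 0.01, -13.2], [-0.01, -0.15, -0.99, 1427.19], [0.0, 0.0, 0.0, 1.0]]
{'clock': 0.1, 'qpos': array([-1.35378106,  0.62924295,  0.03845166,  1.51822974, -0.02698549,
        0.99627875, -0.02003235]), 'qd': array([-1.45488010e-03, -3.26693037e-03, -5.11217049e-04, -2.94550500e-03,
        9.63218237e-05,  3.20788559e-04, -6.44056944e-05]), 'tau': array([ 3.35119708e-03, -5.64535797e+01,  1.23080794e+00, -1.93974352e+01,
        1.14017972e-02,  5.43067305e-03,  2.49492894e-05]), 'eef_pos': array([181.21855754, 623.67513517, 230.50032353]), 'tool_rot': array([-3.13995232e+00,  3.10936082e-05,  2.85874824e+00]), 'force': array([ 1.14295855e+00,  6.95987850e-01, -1.13086771e-03]), 'torque': array([-0.00028576,  0.02925097, -0.02815693]), 'gripper_force': 0.0, 'width': 84.84721985469994}
```

View pics/scene0b.png

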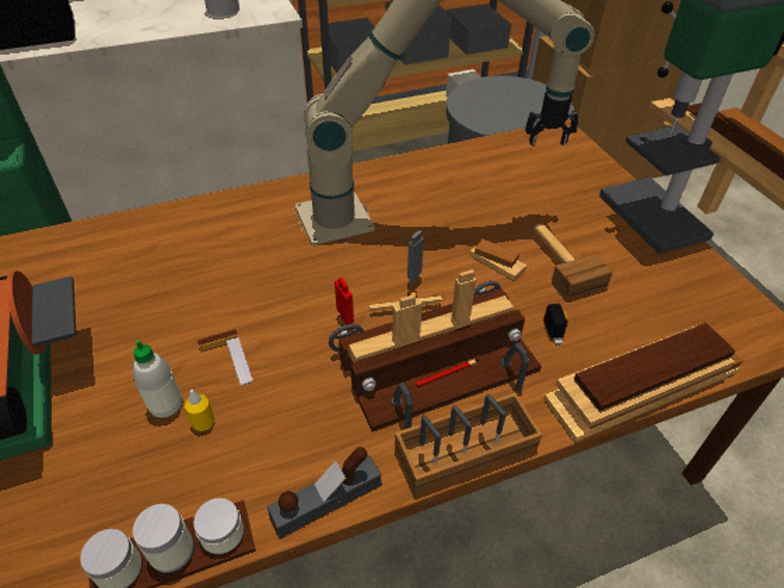

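View pics/top0b.png

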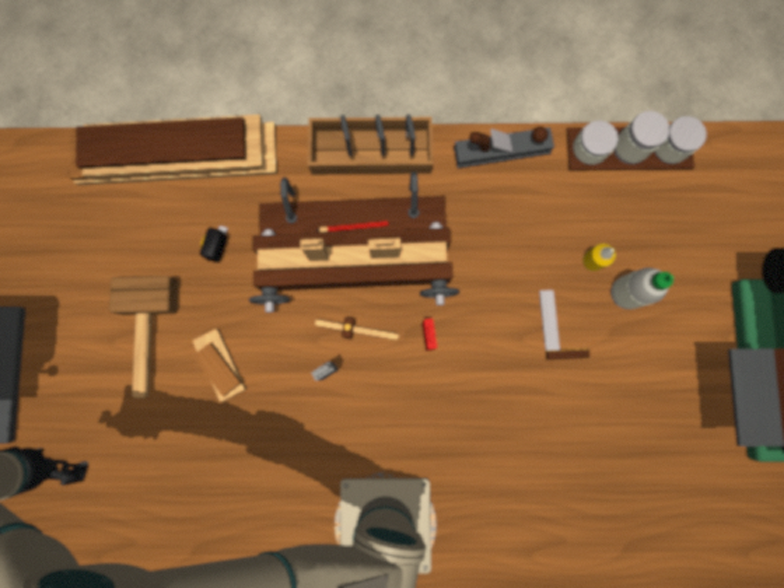

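Scene view (784 px copies): wide oak rail at (406,320), narrow oak rail at (464,298), red look-alike at (344,300), grey look-alike at (415,257). Top view: wide rail (384,244), narrow rail (313,245), red (430,333), grey (323,370). The apron is the oak-coloured, wider and shorter one standing in the leg. I confirm this in a crop.

Run:
```python
import cv2,numpy as np
a=cv2.imread("pics/scene0.png")[185:265,235:375];b=cv2.imread("pics/top0.png")[130:225,175:335]
a=cv2.resize(a,None,fx=5.0,fy=5.0,interpolation=cv2.INTER_CUBIC)[:, :400*2]
b=cv2.resize(b,None,fx=5,fy=5,interpolation=cv2.INTER_CUBIC)
cv2.imwrite("pics/cs.png",a);cv2.imwrite("pics/ct.png",b);print(a.shape,b.shape)
```

```text
(400, 700, 3) (475, 800, 3)
```

View pics/cs.png

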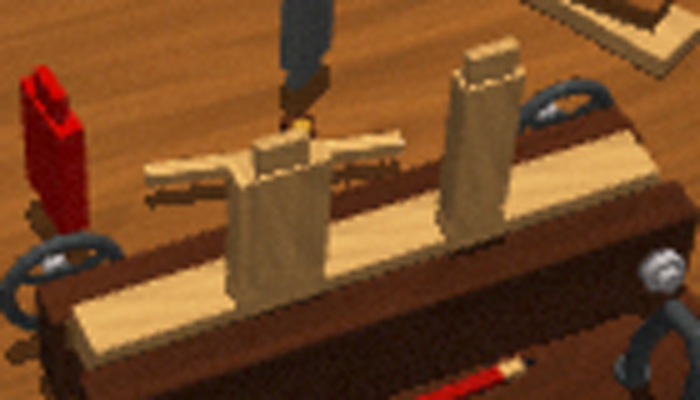

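View pics/ct.png

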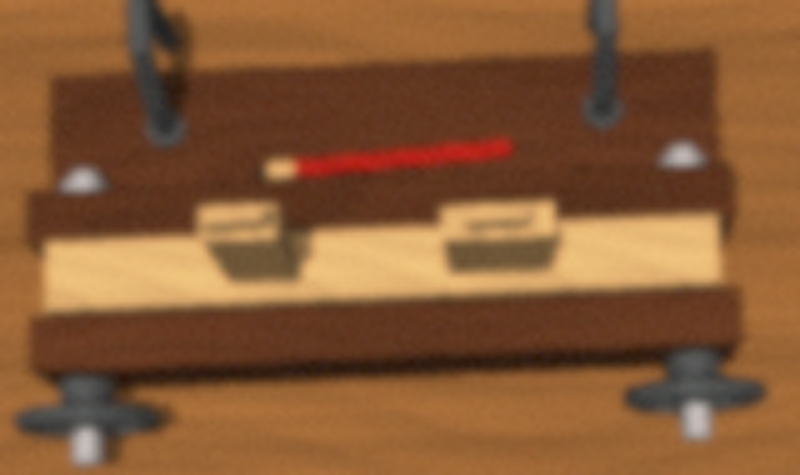

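The crops confirm it. The apron is the wide oak rail (scene crop 278,220; top crop 500,235), and the narrow oak rail at (480,140) in the scene crop is the stretcher. The red rail at (55,150) and the grey one at (305,40) stand outside the leg.

Run:
```python
from h import *
t=lambda U,V:((U+.5)/5-.5+175,(V+.5)/5-.5+130)
s=lambda U,V:((U+.5)/5-.5+235,(V+.5)/5-.5+185)
L=np.array([onz("top",*t(*p),106) for p in[(45,240),(720,214),(720,287),(45,312)]])
c=L.mean(0);d=(L[0]+L[3]-L[1]-L[2])/2;yaw=np.arctan2(-d[0],d[1]);print("leg",c.round(1),np.linalg.norm(d),yaw)
A=np.array([onz("top",*t(*p),211) for p in[(440,203),(557,200),(557,238),(443,241)]])
print("apr",A.round(1).tolist(),A.mean(0).round(1),np.linalg.norm(A[0]-A[1]))
R=np.array([[np.cos(yaw),-np.sin(yaw),0],[np.sin(yaw),np.cos(yaw),0],[0,0,1]])
v=c*[1,1,0];ap=v+R@[0,-75,211];print("apron from vise",ap.round(1))
# scene: near shoulder corners (front face x=+10): (237,187),(328,168); leg corners
for U,V,z in[(237,187,211),(328,168,211),(72,318,106),(95,362,106),(660,180,106),(632,132,106)]:
    p=onz("scene",*s(U,V),z);print(p.round(1),(R.T@(p-v)).round(1))
print("tri tenon top", tri(("scene",*s(281,143)),("top",*t(500,222))).round(1))
```

```text
leg [609.5  70.  106. ] 431.0621146537257 0.03045103051461995
apr [[623.7, 29.5, 211.0], [624.9, -39.5, 211.0], [602.0, -39.2, 211.0], [600.8, 27.8, 211.0]] [612.8  -5.3 211. ] 69.02929618196663
apron from vise [611.7  -4.9 211. ]
[625.4 -36.8 211. ] [  12.7 -107.3  211. ]
[630.5  24.4 211. ] [ 19.7 -46.2 211. ]
[ 608.  -146.3  106. ] [  -8.  -216.2  106. ]
[ 648.5 -143.9  106. ] [  32.5 -215.1  106. ]
[635.3 283.9 106. ] [ 32.4 212.9 106. ]
[586.3 288.  106. ] [-16.5 218.5 106. ]
tri tenon top [609.9  -3.3 224.1]
```

Run:
```python
from h import *
yaw=.03;R=np.array([[np.cos(yaw),-np.sin(yaw),0],[np.sin(yaw),np.cos(yaw),0],[0,0,1]]);v=np.array([610,70,0])
for n,off,f in(("scene",(235,185),"cs"),("top",(175,130),"ct")):
    im=cv2.imread(f"pics/{f}.png")
    def pl(P,col):
        q=np.array([(proj(n,v+R@np.array(p,float))-off+.5)*5-.5 for p in P]).round().astype(int);cv2.polylines(im,[q],True,col,1)
    pl([(-22,-215,106),(22,-215,106),(22,215,106),(-22,215,106)],(255,0,0))
    pl([(-10,-108,211),(10,-108,211),(10,-42,211),(-10,-42,211)],(0,255,0))
    pl([(-5,-93,233),(5,-93,233),(5,-57,233),(-5,-57,233)],(255,255,0))
    cv2.imwrite(f"pics/{f}2.png",im)
a=cv2.imread("pics/cs2.png")[:, :];b=cv2.imread("pics/ct2.png")[150:350]
o=np.zeros((600,800,3),np.uint8);o[:400,:700]=a;o[400:]=b;cv2.imwrite("pics/o.png",o)
```

```text
(no output)
```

View pics/o.png

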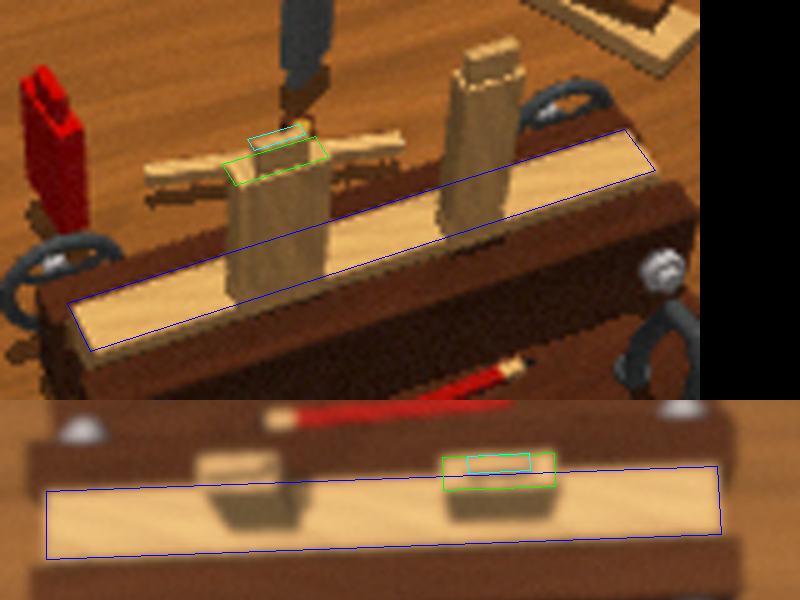

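The overlay of the measured pose matches both views. Leg corners and apron shoulders sit within 2–3 mm, with the scene view suggesting about +1.5 mm in x. Apron axis is about (613,-5), yaw 0.03. I'm lifting and moving over it now.

play_rows(deltas=[-44, -36, -20, 0, 0, 0.126, 1, -88, -73, -40, 0, 0, 0.252, 1, -133, -109, -60, 0, 0, 0.378, 1, -177, -145, -75, 0, 0, 0.504, 1, -221, -181, -75, 0, 0, 0.63, 1, -266, -218, -75, 0, 0, 0.756, 1, -310, -254, -75, 0, 0, 0.882, 1, -354, -290, -75, 0, 0, 1.008, 1, -399, -327, -75, 0, 0, 1.134, 1, -443, -363, -75, 0, 0, 1.258, 1])

```text
clock: 1.35
eef_pos: [506.1, 150.4, 306.1]
tool_rot: [-3.141, -0.0, 1.597]
force: [0.3, 0.1, 0.8]
width: 85.1
gripper_force: 0.0
```

play_rows(deltas=[-45, 30, 0, 0, 0, 0, 1, -90, 60, 0, 0, 0, 0, 1, -130, 85, 0, 0, 0, 0, 1, -155, 101, 0, 0, 0, 0, 1, -155, 101, 0, 0, 0, 0, 1, -155, 101, 0, 0, 0, 0, 1])

```text
clock: 2.1
eef_pos: [610.5, 1.1, 305.7]
tool_rot: [-3.14, -0.001, 1.601]
force: [0.6, 0.6, -0.1]
width: 85.1
gripper_force: 0.0
```

Run:
```python
from h import *
s=read_state();print(s["clock"],s["eef_pos"],s["tool_rot"],s["qpos"].round(2))
i=get_image("scene")[:,:,::-1];j=get_image("top")[:,:,::-1]
o=np.zeros((600,800,3),np.uint8)
o[:400,:700]=cv2.resize(i[165:265,235:410],None,fx=4,fy=4)
o[400:,:]=cv2.resize(j[145:195,175:375],None,fx=4,fy=4);cv2.imwrite("pics/a.png",o)
```

```text
2.1 [610.46831602   1.08813185 305.7339277 ] [-3.14013440e+00 -1.00139018e-03  1.60142915e+00] [-0.33  0.54  0.46  1.54 -0.26  1.13  0.22]
```

View pics/a.png

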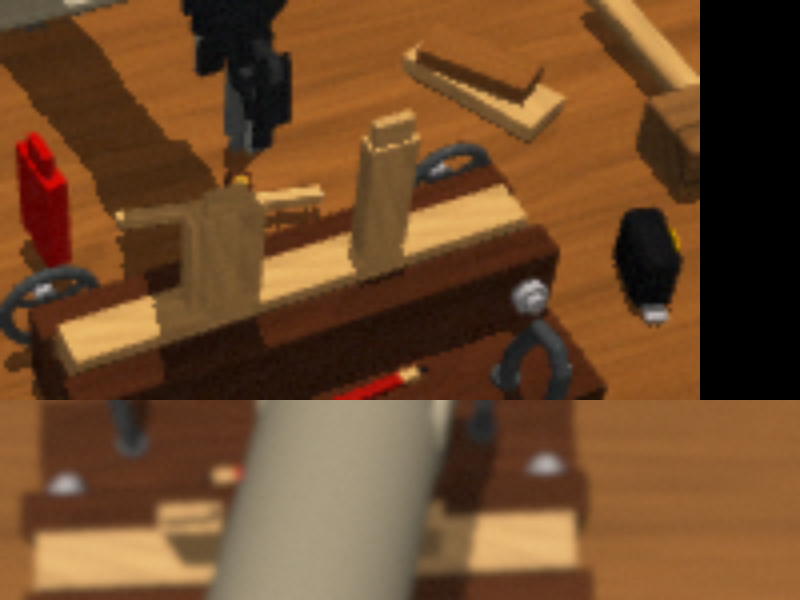

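The scene crop shows the open gripper above the apron (fingers at 255,100; rail at 225,240) with nothing disturbed. I'm descending so the grasp is about 15 mm below the shoulder.

play_rows(deltas=[-6, 2.5, 40, 0, 0, 0, 1, -6, 2.5, 85, 0, 0, 0, 1, -6, 2.5, 115, 0, 0, 0, 1, -6, 2.5, 129, 0, 0, 0, 1, -6, 2.5, 129, 0, 0, 0, 1, -6, 2.5, 129, 0, 0, 0, 1, -6, 2.5, 129, 0, 0, 0, 1])

```text
clock: 3.08
eef_pos: [614.6, -5.8, 178.6]
tool_rot: [3.139, -0.0, 1.601]
force: [-0.1, 0.1, -0.1]
width: 85.4
gripper_force: 0.0
```

play_rows(deltas=[0, -1, 0, 0, 0, 0, 0.6, 0, -1, 0, 0, 0, 0, 0.4, 0, -1, 0, 0, 0, 0, 0.35, 0, -1, 0, 0, 0, 0, 0.3, 0, -1, 0, 0, 0, 0, 0.3])

```text
clock: 3.7
eef_pos: [612.7, -5.8, 177.2]
tool_rot: [-3.141, -0.0, 1.601]
force: [-0.3, -0.7, 0.3]
width: 25.5
gripper_force: 0.0
```

play_rows(deltas=[0, 0, 0, 0, 0, 0, 0, 0, 0, 0, 0, 0, 0, 0, 0, 0, 0, 0, 0, 0, 0, 0, 0, 0, 0, 0, 0, 0])

```text
clock: 4.2
eef_pos: [613.5, -5.8, 177.5]
tool_rot: [3.14, 0.0, 1.601]
force: [3.0, 0.4, -0.3]
width: 19.0
gripper_force: 60.6
```

play_rows(deltas=[-2.6, 0, -0.3, 0, 0.03, 0, 0, -5.1, 0, -0.6, 0, 0.06, 0, 0, -2.6, 0, -0.9, 0, 0.03, 0, 0, 0, 0, -1.2, 0, 0, 0, 0, 2.6, 0, -1.5, 0, -0.03, 0, 0, 5.1, 0, -1.8, 0, -0.06, 0, 0])

```text
clock: 4.95
eef_pos: [613.0, -3.8, 178.7]
tool_rot: [3.141, 0.066, 1.599]
force: [6.9, -7.1, -9.7]
width: 19.7
gripper_force: 59.4
```

play_rows(deltas=[-4.2, 0, -0.2, 0, 0.05, 0, 0, -8.5, 0, -0.2, 0, 0.1, 0, 0, -11.9, 0, -0.1, 0, 0.14, 0, 0, -11.9, 0, -0.4, 0, 0.14, 0, 0])

```text
clock: 5.45
eef_pos: [613.2, -10.9, 179.3]
tool_rot: [-3.142, -0.083, 1.601]
force: [6.2, 5.1, -8.2]
width: 19.3
gripper_force: 60.2
```

play_rows(deltas=[4.2, 0, -0.2, 0, -0.05, 0, 0, 8.5, 0, -0.2, 0, -0.1, 0, 0, 11.9, 0, -0.1, 0, -0.14, 0, 0, 11.9, 0, -0.4, 0, -0.14, 0, 0])

```text
clock: 5.95
eef_pos: [612.9, -0.3, 180.2]
tool_rot: [3.142, 0.062, 1.602]
force: [7.5, 1.1, -13.1]
width: 19.3
gripper_force: 59.6
```

play_rows(deltas=[-4.2, 0, -0.2, 0, 0.05, 0, 0, -8.5, 0, -0.2, 0, 0.1, 0, 0, -11.9, 0, -0.1, 0, 0.14, 0, 0, -11.9, 0, -0.4, 0, 0.14, 0, 0, -7.6, 0, -1.2, 0, 0.09, 0, 0, -3.4, 0, -1.7, 0, 0.04, 0, 0, 0, 0, -2.1, 0, 0, 0, 0, 0, 0, -2.4, 0, 0, 0, 0])

```text
clock: 6.95
eef_pos: [612.8, -0.4, 182.0]
tool_rot: [-3.141, 0.063, 1.602]
force: [6.7, -0.8, -16.3]
width: 19.3
gripper_force: 60.1
```

Run:
```python
from h import *
s=read_state();print(s["force"],s["torque"])
i=get_image("scene")[:,:,::-1]
a=cv2.imread("pics/scene0.png")
o=np.hstack([cv2.resize(x[165:265,250:350],None,fx=4,fy=5.5) for x in(a,i)]);cv2.imwrite("pics/b.png",o)
```

```text
[  6.66707442  -0.80697199 -16.34679981] [ 0.29327517 -2.18649769  0.23209651]
```

View pics/b.png

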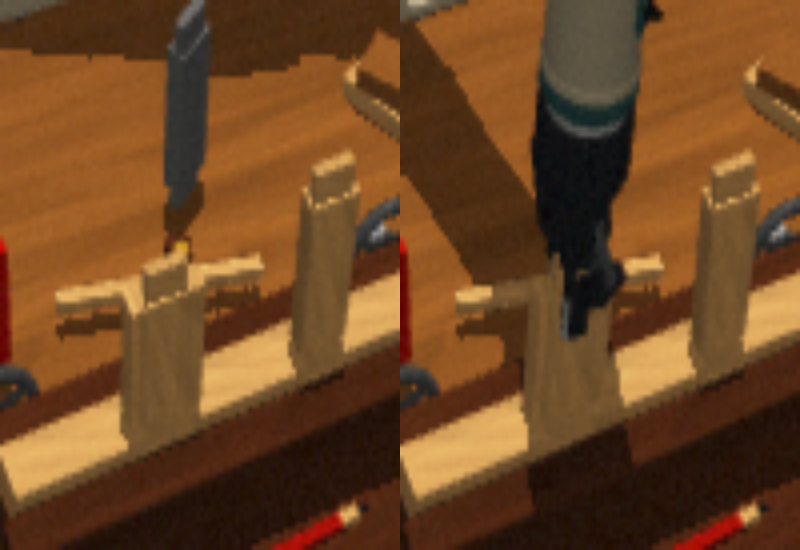

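The rail tilts with the gripper, and the leg and narrow rail look unchanged next to the earlier picture. I'm carrying on with a slightly wider swing.

play_rows(deltas=[-4.2, 0.3, -0.2, 0, 0.05, 0, 0, -8.5, 0.6, -0.2, 0, 0.1, 0, 0, -12.7, 1, 0, 0, 0.15, 0, 0, -13.5, 1, 0.2, 0, 0.16, 0, 0, -9.3, 1, -0.7, 0, 0.11, 0, 0, -5.1, 1, -1.3, 0, 0.06, 0, 0, -0.8, 1, -1.8, 0, 0.01, 0, 0, 1.7, 1, -1.8, 0, -0.02, 0, 0])

```text
clock: 8.0
eef_pos: [613.0, 0.3, 184.1]
tool_rot: [-3.14, 0.084, 1.601]
force: [4.8, -0.9, -11.8]
width: 19.3
gripper_force: 60.7
```

play_rows(deltas=[-5.2, 0.2, -0.2, 0, 0.06, 0, 0, -10.3, 0.4, -0.2, 0, 0.12, 0, 0, -14.5, 0.6, 0, 0, 0.17, 0, 0, -14.5, 0.6, 0, 0, 0.17, 0, 0, -9.4, 0.6, -1.1, 0, 0.11, 0, 0, -4.3, 0.6, -1.9, 0, 0.05, 0, 0, 0, 0.6, -2.4, 0, 0, 0, 0, 0, 0.6, -2.4, 0, 0, 0, 0])

```text
clock: 9.0
eef_pos: [613.1, 1.6, 186.2]
tool_rot: [-3.139, 0.083, 1.603]
force: [4.7, -0.7, -13.3]
width: 18.9
gripper_force: 60.4
```

play_rows(deltas=[-5.2, 0, -0.2, 0, 0.06, 0, 0, -10.3, 0, -0.2, 0, 0.12, 0, 0, -14.5, 0, 0, 0, 0.17, 0, 0, -14.5, 0, 0, 0, 0.17, 0, 0, -9.4, 0, -1.1, 0, 0.11, 0, 0, -4.3, 0, -1.9, 0, 0.05, 0, 0, 0, 0, -2.4, 0, 0, 0, 0, 0, 0, -2.4, 0, 0, 0, 0])

```text
clock: 10.0
eef_pos: [613.0, 1.5, 188.7]
tool_rot: [-3.139, 0.082, 1.602]
force: [4.4, -1.1, -13.3]
width: 18.8
gripper_force: 60.3
```

play_rows(deltas=[-5.2, 0, -0.2, 0, 0.06, 0, 0, -10.3, 0, -0.2, 0, 0.12, 0, 0, -14.5, 0, 0, 0, 0.17, 0, 0, -14.5, 0, 0, 0, 0.17, 0, 0, -9.4, 0, -1.1, 0, 0.11, 0, 0, -4.3, 0, -1.9, 0, 0.05, 0, 0, 0, 0, -2.4, 0, 0, 0, 0, 0, 0, -2.4, 0, 0, 0, 0])

```text
clock: 11.0
eef_pos: [613.2, 1.9, 191.3]
tool_rot: [-3.139, 0.081, 1.602]
force: [5.6, -0.4, -14.4]
width: 19.0
gripper_force: 60.3
```

Run:
```python
from h import *
i=get_image("scene")[:,:,::-1]
a=cv2.imread("pics/scene0.png")
o=np.hstack([cv2.resize(x[185:265,250:350],None,fx=4,fy=5.5,interpolation=cv2.INTER_NEAREST) for x in(a,i)]);cv2.imwrite("pics/c.png",o)
```

```text
(no output)
```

View pics/c.png

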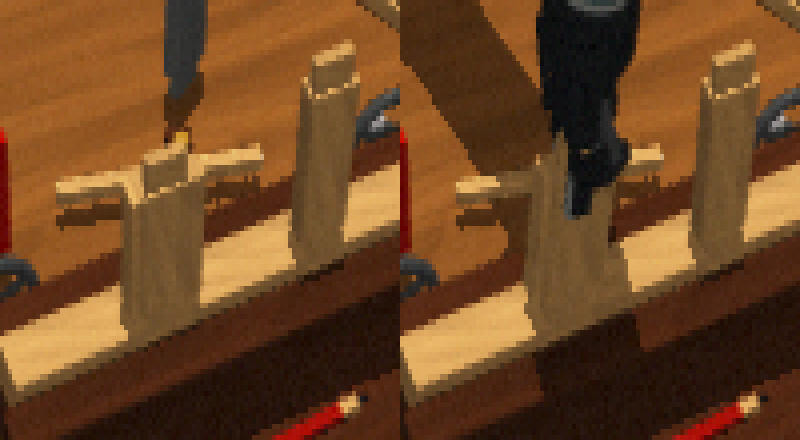

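Compared with the first picture, the rail top has risen (shoulder corner from about row 190 to 160). The stretcher and the leg edge (5,390) have not moved. Continuing.

play_rows(deltas=[-5.2, 0, -0.2, 0, 0.06, 0, 0, -10.3, 0, -0.2, 0, 0.12, 0, 0, -14.5, 0, 0, 0, 0.17, 0, 0, -14.5, 0, 0, 0, 0.17, 0, 0, -9.4, 0, -1.1, 0, 0.11, 0, 0, -4.3, 0, -1.9, 0, 0.05, 0, 0, 0, 0, -2.4, 0, 0, 0, 0, 0, 0, -2.4, 0, 0, 0, 0])

```text
clock: 12.05
eef_pos: [613.1, 2.0, 194.2]
tool_rot: [-3.139, 0.08, 1.602]
force: [3.9, 0.3, -15.1]
width: 19.1
gripper_force: 60.3
```

play_rows(deltas=[-5.2, 0, -0.2, 0, 0.06, 0, 0, -10.3, 0, -0.2, 0, 0.12, 0, 0, -14.5, 0, 0, 0, 0.17, 0, 0, -14.5, 0, 0, 0, 0.17, 0, 0, -9.4, 0, -1.1, 0, 0.11, 0, 0, -4.3, 0, -1.9, 0, 0.05, 0, 0, 0, 0, -2.4, 0, 0, 0, 0, 0, 0, -2.4, 0, 0, 0, 0])

```text
clock: 13.05
eef_pos: [613.4, 2.5, 197.3]
tool_rot: [-3.14, 0.079, 1.602]
force: [2.1, 0.2, -13.2]
width: 18.8
gripper_force: 60.3
```

play_rows(deltas=[-5.2, 0, -0.2, 0, 0.06, 0, 0, -10.3, 0, -0.2, 0, 0.12, 0, 0, -14.5, 0, 0, 0, 0.17, 0, 0, -14.5, 0, 0, 0, 0.17, 0, 0, -9.4, 0, -1.1, 0, 0.11, 0, 0, -4.3, 0, -1.9, 0, 0.05, 0, 0, 0, 0, -2.4, 0, 0, 0, 0, 0, 0, -2.4, 0, 0, 0, 0])

```text
clock: 14.05
eef_pos: [614.3, 4.4, 201.5]
tool_rot: [3.141, 0.079, 1.604]
force: [0.1, 0.6, -0.8]
width: 19.0
gripper_force: 62.2
```

The pull has dropped to the rail's own weight, so the tenon is out. I'm raising it to about 12 mm of daylight and setting it upright over the mortise.

play_rows(deltas=[-0.4, -0.5, -5, 0, 0, 0, 0, -0.8, -1, -9, 0, 0, 0, 0, -4, -1, -9.5, 0, 0.025, 0, 0, -8, -1, -9.5, 0, 0.055, 0, 0, -11, -1, -9.4, 0, 0.079, 0, 0, -11, -1, -9.4, 0, 0.079, 0, 0, -11, -1, -9.4, 0, 0.079, 0, 0, -11, -1, -9.4, 0, 0.079, 0, 0])

```text
clock: 15.05
eef_pos: [613.3, -7.2, 210.1]
tool_rot: [-3.141, 0.001, 1.602]
force: [-0.5, 0.2, -1.2]
width: 19.0
gripper_force: 61.9
```

Run:
```python
from h import *
i=get_image("scene")[:,:,::-1];j=get_image("top")[:,:,::-1]
cv2.imwrite("pics/d0.png",i)
o=np.zeros((600,800,3),np.uint8)
o[:,:560]=cv2.resize(i[180:265,255:335],(560,595))[[*range(595)]+[594]*5]
o[:300,560:]=cv2.resize(j[140:240,180:260],(240,300))
cv2.imwrite("pics/d.png",o)
```

```text
(no output)
```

View pics/d.png

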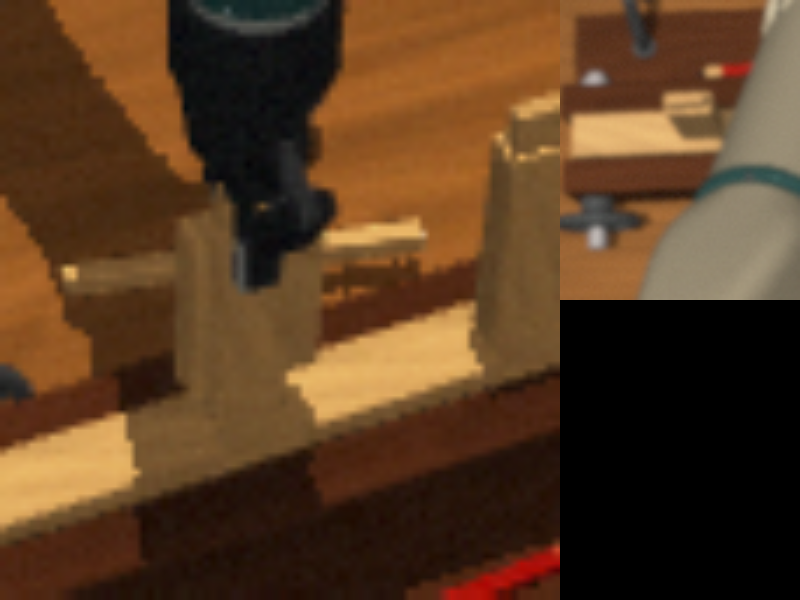

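The rail is upright and clear: the board's left edge runs from (178,215) to (180,385) in the crop, and the leg and stretcher are unchanged. I'm checking the height numerically and trimming 1.5 mm in y.

play_rows(deltas=[1.5, 0, -1.5, 0, 0, 0, 0, 1.5, 0, -1.5, 0, 0, 0, 0, 1.5, 0, -1.5, 0, 0, 0, 0])

```text
clock: 15.52
eef_pos: [613.4, -6.3, 211.8]
tool_rot: [3.142, 0.001, 1.601]
force: [0.4, 0.0, -1.1]
width: 19.0
gripper_force: 61.9
```

Run:
```python
from h import *
s=read_state();print(s["eef_pos"],s["tool_rot"],s["force"])
c=np.array([613.3,-6.4,0])
for z in(138.6,243.6):
  for x in(-10,10):
    for y in(-33,33):
      p=proj("scene",c+[x-.03*y,y+.03*x,z]);print(x,y,z,((p-[255,180]+.5)*7-.5).round())
i=get_image("scene")[:,:,::-1]
o=np.vstack([np.clip(cv2.resize(i[205:265,255:340],(800,564),interpolation=cv2.INTER_CUBIC).astype(float)*1.8,0,255)]).astype(np.uint8)
cv2.imwrite("pics/e.png",o)
```

```text
[613.38164581  -6.30230474 211.8123992 ] [3.14150669e+00 1.03024220e-03 1.60093633e+00] [ 0.43026496  0.00207201 -1.11160362]
-10 -33 138.6 [168. 371.]
-10 33 138.6 [293. 332.]
10 -33 138.6 [184. 400.]
10 33 138.6 [311. 360.]
-10 -33 243.6 [170. 218.]
-10 33 243.6 [302. 179.]
10 -33 243.6 [188. 248.]
10 33 243.6 [321. 208.]
```

View pics/e.png

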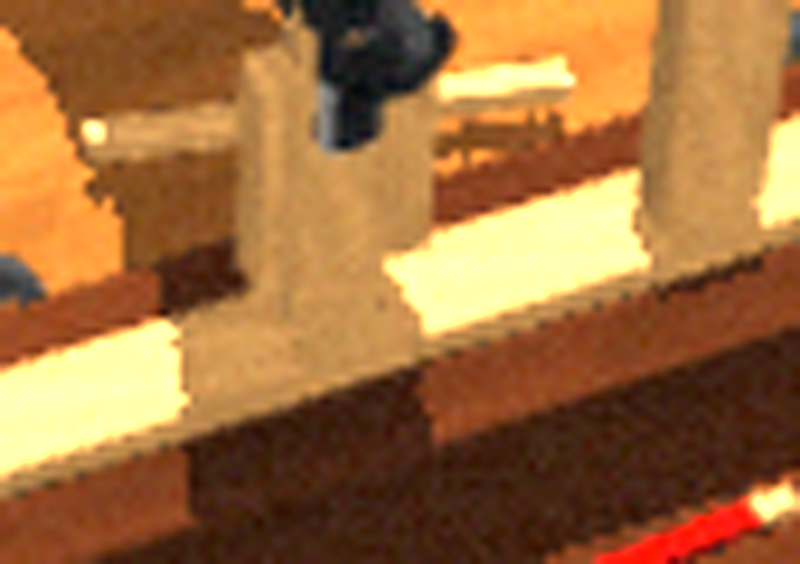

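The picture shows the rail upright above its mortise. Its upper corner at about (178,215) matches the predicted (170,218) within the offset already seen at the start, so it has not slipped in the grip. Daylight is about 12 mm.

```bash
python3 -c "from cell import *;print(finish_job())"
```

```text
the job is handed in; nothing more can be done
None
```

The wide rail was rocked free and is held upright about 12 mm above its own mortise; in the last pictures the leg and narrow rail look unmoved, the downward force I sampled on the tool stayed under 17 N, and the job is handed in at about 15.6 s.

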